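# Reset the tripped bench incubator

### The arm

A 6-joint arm with a two-finger parallel gripper is mounted at the origin on a cart in front of the work surface, level with it; the furniture and walls round the work are solid. World frame = base frame: x ahead of the robot, y to its left, z up, the work surface at z = 0. Lengths are in mm, angles in rad, forces in N, time in s.
With the tool pointing down it reaches from about 375 to 975 mm from the base axis. Payload 3.8 kg.
Tool frame: the origin (TCP) lies midway between the tips of the shut fingers; the grasp point (between the pads) lies 19 mm behind it; z points along the fingers, y is the direction in which the jaws open and shut (so a half turn about z gives the same grasp; the last joint's range is limited). The gripper opens to 85 mm and grips with 20 to 120 N. Pads are 22 mm wide; open, the fingers measure 114 mm over their backs; the gripper's body (76 mm by 85 mm) begins 54 mm behind the grasp point. The pads swing forward as they close: fully open they stand 13 mm farther back than shut.
Start: joints at [1.066, 0.264, 1.604, -0, 1.274, -0.037], TCP at [304.37, 602.475, 231.28] pointing down, gripper open.
Joint ranges: [-2.63, 2.63], [-0.94, 2.18], [0.31, 2.57], [-1.31, 4.45], [0, 2.66], [-2.55, 2.55]. Speed limits (rad/s): [2.57, 2.57, 3.14, 3.14, 3.14, 3.14].

### API

Orientations are given as a 3x3 rotation matrix whose columns are the frame's x, y, z axes.
In Python, from plant import r, eyes, sensors gives the robot as it stands. Calls block until the motion is done:
- r.goto(position, orientation): joint-space move of the TCP to a pose.
- r.movel(position, orientation=None, max_speed=150, force_limit=None): straight line of the TCP; orientation=None keeps the orientation; max_speed is the mean speed in mm/s. With force_limit (N) it stops when the force on the tool has changed by that much, and returns True; else False.
- r.move_joints(angles): joint-space move.
- r.ungrasp() and r.gripper_close(newtons=None): open the fingers fully, or close them until they stop; newtons is the grip in N (None keeps the last).
- r.hold(seconds).
- r.inverse_kinematics(position, orientation): joint angles nearest the present ones, or None.
- eyes.snapshot(name): name is "scene" or "top"; returns a dict with "image" (384x512x3 uint8, red, green, blue), "mtx" (3x3 intrinsics, pixels), "rvec" (rotation vector, rad) and "tvec" (3), from world to camera coordinates, as OpenCV has them. Camera axes: x right, y down, z forward; pixel columns grow to the right and rows downward; lengths in mm; the calibration is good to about 2 mm. A picture is of the moment at which its call begins. There is no depth.
A pose or a line that the arm cannot do raises r.PlanningError and nothing moves.
- r.close_job(): hands the job in, once; it reports no verdict.
Readings, each from a call of its own:
- sensors.get_time(): time.
- sensors.get_joint_positions(): joint angles.
- sensors.get_joint_velocities(): joint speeds.
- sensors.get_joint_efforts(): joint torques, N m.
- sensors.get_tcp_pos(): TCP position.
- sensors.get_ee_rot(): TCP orientation.
- sensors.get_wrist_force(): force on the tool from outside, world axes, zero at the start.
- sensors.get_wrist_torque(): the same for the moment, N m.
- sensors.get_gripper_width(): opening from 0.0 (shut) to 1.0 (fully open).
Only numpy, scipy, OpenCV 4.12 (cv2) and the standard library are available. Lean on these libraries where they do the work, as an engineer would, in place of code of your own. Each camera call takes 0.05 s, during which the arm holds its last target.

### The job

The small bench incubator's safety cut-out has tripped, and it can be reset only with the door shut. Push the door shut, without slamming it, until it snaps home on its catch; then take the slim reset pin from the tool stand, reach it through the round reset port in the incubator's top and press the recessed button all the way down. Finish still gripping the pin and holding the button down (do not let go), the door still shut; leave the screwdriver in the stand and the other things on the bench where they are.

Things in the scene. Friction and masses are not known exactly. Their poses are not given: they have to be found in the camera images.
- incubator: white box-shaped bench incubator, 190 deep (x) x 200 wide (y) x 130 high (z), fixed; origin at the centre of its underside. Its own -x side is the front with the door, its +y side the left as seen from the front. In its top, near the front, left to right: dark display, two black soft keys, the reset port.
- door (a joint): the incubator's front door, angle a in rad: 0 = shut and seated, grows as it opens towards the robot. It starts ajar and stays where it is left (light friction). From about 0.06 rad a sprung ball catch resists with about 6 N at the free edge; past about 0.025 rad it snaps in and holds the door shut. Hinged on a vertical line at the incubator's right front edge (see door_hinge).
- door_hinge (a point): point on the hinge line, 110 mm above the bench (x = -95, y = -99 mm in the incubator's frame). At door angle a the door runs from here in the incubator-frame direction (-sin a, cos a), and its outer face looks towards (-cos a, -sin a), 15 mm in front of the hinge line.
- door_edge (a point): point on the door's outer face, 181 mm from the hinge line, 17 mm from the free edge, 110 mm above the bench: push at or near here. The white door is 198 wide, from 10 to 126 mm above the bench, with a clear window; below this point an upright bar handle (36 to 84 mm above the bench) stands out 19 mm from the face.
- reset_port (a point): centre of the mouth of the reset port, in a square grey plate (40 mm) flush in the incubator's top, 130 mm above the bench (at x = -62, y = -45 mm in the incubator's frame): a vertical round hole of 10 mm diameter with a 2 mm chamfer and a thin steel bezel ring standing 1.3 mm proud. The button's top is 22 mm below the mouth.
- reset_button (a joint): the recessed reset button at the bottom of the port, in m: 0 = up, 0.005 = fully down. Sprung: starts to move at 1.5 N, fully down at 4.5 N, on a firm stop; it comes up again when let go.
- reset_pin: the reset pin, upright in the tool stand; origin at its tip, z axis along it up to the handle. Steel pin of 5 mm diameter, 34 mm long, then an 11 mm ferrule up to 46 mm, a 19 mm flange at 46 to 49 mm that rests on the stand, then a round black handle of 14 mm diameter up to 109 mm. 45 g. Lift it straight up by 50 mm to clear the stand.
- pin_tip (a point): the tip of the reset pin
- pin_grip (a point): point on the axis of the pin's handle, 80 mm above the tip: where to grip it
- tool_stand: grey block, 55 (x) x 138 (y) x 50 mm high, heavy and fixed, origin at the centre of its underside; three holes in its top in a row along its y axis at -47, 0 and +47 mm. The pin and the screwdriver stand in the two outer holes, either way round; the middle one is empty. Between the stand and the incubator is the ice pan, with tubes and a bottle up to 180 mm high: carry things over it.
- screwdriver: flat screwdriver with a thick black fluted handle (27 mm diameter, top 124 mm above the bench) standing in the other outer hole of the stand; not needed. Origin at its blade's end.
- vial_a: amber vial, 24 x 24 x 54 mm, stands on the bench, origin at its base; to be left alone
- vial_b: another such vial; to be left alone
- timer: white bench timer, 66 x 68 x 21 mm; to be left alone
- pen: green marker pen lying on the bench, 138 mm long; to be left alone
- tips: pipette tip box, 92 x 124 x 73 mm; to be left alone
Mind the look-alikes: they are no part of the job. Leave any orange or pink look-alike of the reset_pin alone.

How it is judged (in metres and radians):
On the way, in this order (a step that is already met when the one before it is completed fails the run):
1. the door is shut and seated on its catch (value of joint door below 0.02 rad and velocity of joint door above -0.1 rad/s), for 0.3 s.
2. the pin, held by the fingers, has pressed the recessed button down through the port, the door shut (value of joint door below 0.02 rad and value of joint reset_button above 0.0038 m and contact force between reset_pin and reset_button above 1.5 N and contact force between the fingers and reset_pin above 1.5 N and horizontal distance between pin_tip and reset_port below 0.006 m and angle between reset_pin's own z axis and vertical below 0.26 rad), for 0.2 s.
At the end, for the whole second after the job is handed in: Ends holding: button down by 3.8 of its 5 mm or more, pressed by the pin with over 1.5 N; fingers grip the pin with over 1.5 N; pin within 15 degrees of upright, tip within 6 mm of the port axis; door seated (under 0.02 rad); screwdriver upright in the stand (all of step 2 and angle between screwdriver's own z axis and vertical below 0.2 rad); the arm keeps its last pose, push and grip.
It fails at once if the door is slammed (over 2.5 rad/s, about 0.5 m/s at its edge) (velocity of joint door below -2.5 rad/s).
It fails at once if the screwdriver or another thing on the bench is displaced by more than 30 mm (distance of any of vial_a, vial_b, timer, pen, tips, screwdriver from where it was at the start of the episode above 0.03 m).
It also fails if it takes over 67 s, if anything falls off the work surface, if the arm or the gripper's body presses on something with over 40 N, if the wrist force passes 120 N, or if a joint passes its speed limit or range.

## Working session

There is one attempt and no reset: what is moved stays moved. The work goes in short steps, each a Python script; the robot and the scene stay as the last script left them, time stands still between calls to the robot, and variables do not carry over. Pictures are saved under pics/ and viewed, and the job is handed in when it is done.

```bash
ls; mkdir -p pics; cat > h.py <<'E'
import numpy as np, cv2
def snap(name,fn):
    from plant import eyes
    s=eyes.snapshot(name); np.savez('pics/'+fn+'.npz',**s)
    im=cv2.cvtColor(s['image'],cv2.COLOR_RGB2BGR); cv2.imwrite('pics/'+fn+'_raw.png',im)
    cv2.imwrite('pics/'+fn+'.png',cv2.resize(im,None,fx=1.5,fy=1.5,interpolation=cv2.INTER_CUBIC)); return s
def load(fn): return dict(np.load('pics/'+fn+'.npz'))
def ray(s,px):
    u=cv2.undistortPoints(np.array([[px]],float),s['mtx'],None)[0,0]
    R=cv2.Rodrigues(s['rvec'])[0]; t=s['tvec'].reshape(3)
    d=R.T@np.array([u[0],u[1],1]); return -R.T@t, d/np.linalg.norm(d)
def onz(s,px,z):
    c,d=ray(s,px); return c+d*(z-c[2])/d[2]
def proj(s,p):
    return cv2.projectPoints(np.array(p,float).reshape(-1,1,3),s['rvec'],s['tvec'],s['mtx'],None)[0].reshape(-1,2)
def tri(s1,p1,s2,p2):
    c1,d1=ray(s1,p1);c2,d2=ray(s2,p2)
    a=np.linalg.lstsq(np.stack([d1,-d2],1),c2-c1,rcond=None)[0]
    q1=c1+a[0]*d1;q2=c2+a[1]*d2; return (q1+q2)/2,np.linalg.norm(q1-q2)
def crop(fn,x0,y0,x1,y1,k,out):
    im=cv2.imread('pics/'+fn+'_raw.png')[y0:y1,x0:x1]; cv2.imwrite('pics/'+out+'.png',cv2.resize(im,None,fx=k,fy=k,interpolation=cv2.INTER_CUBIC))
E
python3 - <<'E'
from h import *
from plant import r,sensors
for n in('scene','top'):
    s=snap(n,n+'0'); c,d=ray(s,(256,192)); print(n,c,d,s['mtx'][0,0])
print(sensors.get_time(),sensors.get_tcp_pos(),sensors.get_ee_rot())
E
```

```text
pics
scene [-213.1534914  -530.9891988   585.58377237] [ 0.7348397   0.47791387 -0.48125768] 382.9466354984299
top [ 368.02989072   -5.62076108 1520.21127122] [ 0.13812182 -0.01173214 -0.99034576] 434.9095288617364
0.1 [304.05308316 601.88473036 230.06131325] [[-8.92548604e-01  4.50950017e-01 -1.03541717e-03]
 [ 4.50951192e-01  8.92546783e-01 -1.80613767e-03]
 [ 1.09680449e-04 -2.07898826e-03 -9.99997833e-01]]
```

View pics/scene0.png

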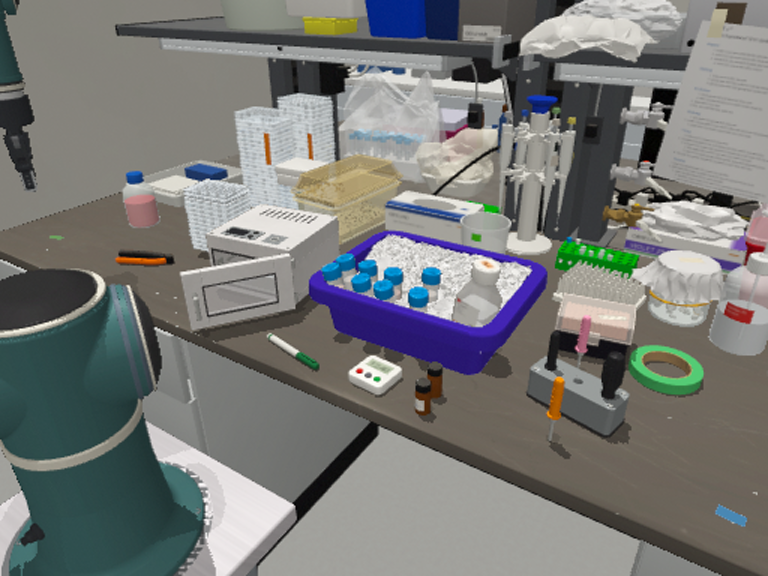

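View pics/top0.png

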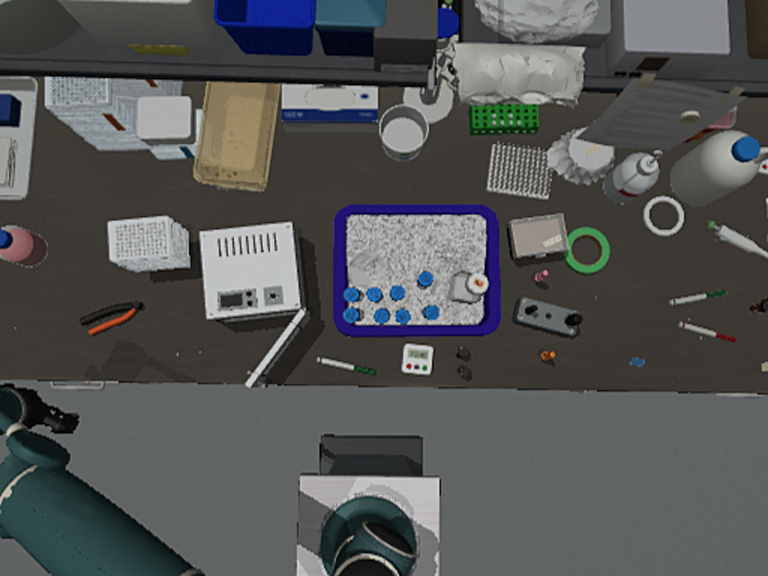

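The scene view shows the incubator at about (270,245) with its door open, the ice pan in the middle, and the stand at (578,390) on the right. In the top view the incubator is at (250,270), the door runs from (303,312) to (250,382), and the stand is at (547,316). I'll enlarge both areas next.

```bash
python3 - <<'E'
from h import *
crop('top0',120,135,230,265,6,'c1'); crop('top0',330,170,410,255,7,'c2'); crop('scene0',340,200,440,300,6,'c3'); crop('scene0',110,125,240,225,6,'c4')
E
```

```text
(no output)
```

View pics/c1.png

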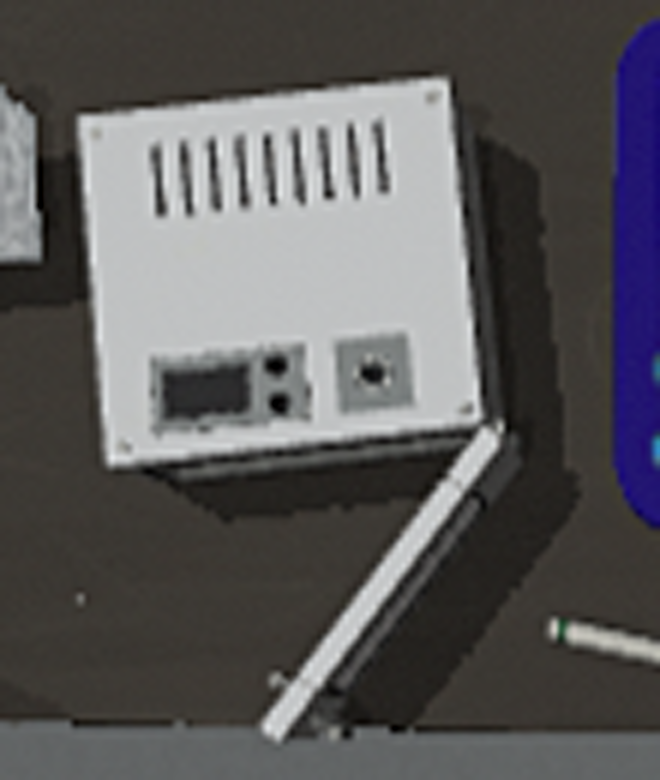

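View pics/c2.png

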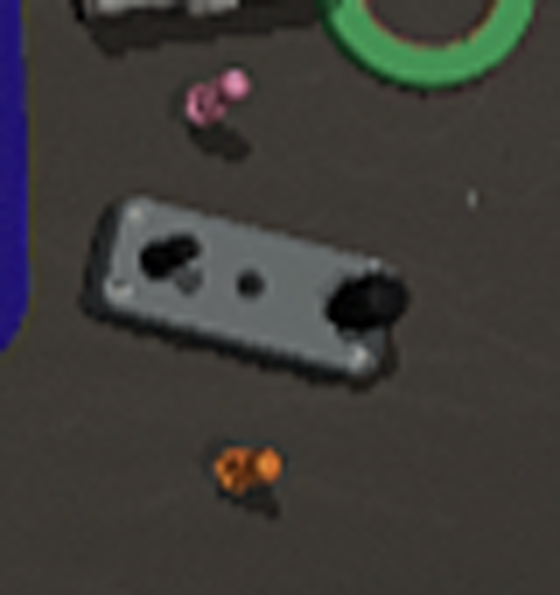

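View pics/c3.png

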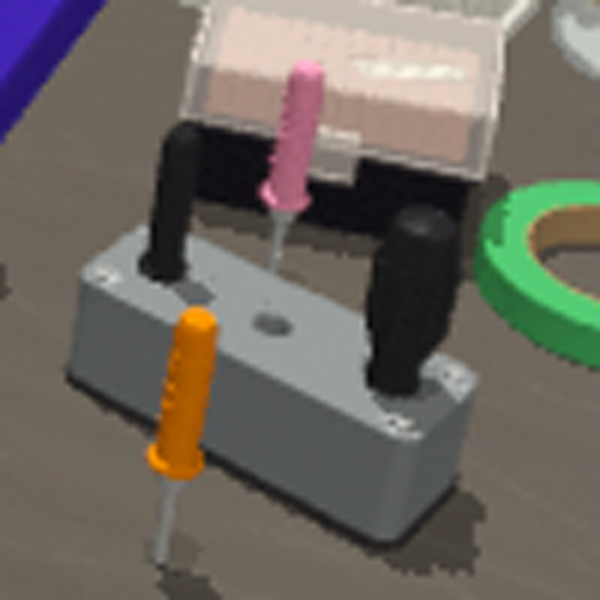

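View pics/c4.png

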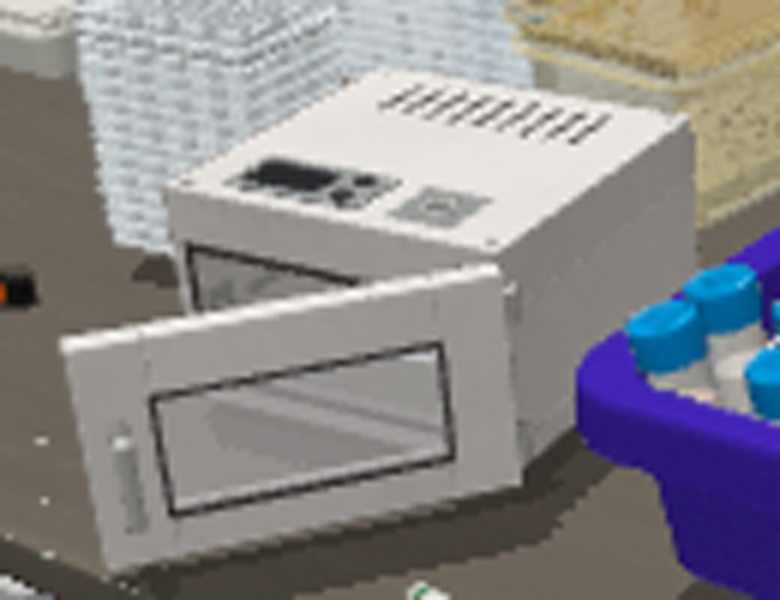

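Candidates for the pin:
- **Black slim handle with a flange:** top view raw about (354,207), the stand's left hole. This fits the pin.
- **Thick black fluted handle:** raw (382,213). This is the screwdriver.
- **Pink and orange:** (361,183) and (366,237). These are look-alikes and stay alone.

The crops confirm this. Now I'll measure.

```bash
python3 - <<'E'
from h import *
np.set_printoptions(precision=1,suppress=True)
t=load('top0'); s=load('scene0')
im=t['image'].astype(int)
m=np.zeros(im.shape[:2],np.uint8); roi=im[140:222,128:206]
m[140:222,128:206]=((roi.min(2)>150)*255)
cs,_=cv2.findContours(m,cv2.RETR_EXTERNAL,cv2.CHAIN_APPROX_NONE); c=max(cs,key=cv2.contourArea)
rect=cv2.minAreaRect(c); print('px rect',rect)
P=np.array([onz(t,p+0.0,130)[:2] for p in c[:,0].astype(float)],np.float32)
R=cv2.minAreaRect(P); print('rect mm',R); print(cv2.boxPoints(R))
# port dark blob
def blob(im,x0,y0,x1,y1,cond):
    roi=im[y0:y1,x0:x1].astype(int); mm=cond(roi).astype(np.uint8)
    n,l,st,ce=cv2.connectedComponentsWithStats(mm); return [(st[i][4],ce[i]+[x0,y0],st[i][:4]+[x0,y0,0,0]) for i in range(1,n) if st[i][4]>2]
for b in blob(t['image'],175,190,190,205,lambda q:q.max(2)<110): print('port dark',b, onz(t,b[1],130))
for b in blob(t['image'],172,185,192,206,lambda q:(q.max(2)<175)): print('plate',b, onz(t,b[1],130))
print('port scene',[ (p,onz(s,p,130)) for p in [(183,159.2)]])
# stand tool
for b in blob(t['image'],340,195,400,230,lambda q:q.max(2)<45): print('dark',b)
for b in blob(t['image'],340,195,400,230,lambda q:(q.min(2)>70)): print('grey',b)
E
```

```text
px rect ((165.76388549804688, 179.78042602539062), (58.2034797668457, 62.75228500366211), 83.92753601074219)
rect mm ((596.3360595703125, 268.46429443359375), (189.9193572998047, 198.7892303466797), 7.96043062210083)
[[488.5 353.8]
 [516.1 156.9]
 [704.1 183.2]
 [676.6 380.1]]
port dark (np.int32(14), array([181.4, 196.7]), array([179, 195,   5,   4])) [541. 217. 130.]
plate (np.int32(163), array([181.7, 196.7]), array([175, 190,  14,  14])) [541.  215.8 130. ]
port scene [((183, 159.2), array([538.2, 213.1, 130. ]))]
dark (np.int32(219), array([367.6, 215.2]), array([341, 199,  48,  27]))
dark (np.int32(34), array([353.4, 206.3]), array([350, 204,   8,   6]))
dark (np.int32(7), array([365. , 210.3]), array([364, 209,   3,   3]))
grey (np.int32(499), array([363.7, 209.9]), array([345, 198,  41,  25]))
grey (np.int32(3), array([397., 198.]), array([397, 197,   1,   3]))
```

```bash
python3 - <<'E'
from h import *
np.set_printoptions(precision=1,suppress=True)
t=load('top0'); s=load('scene0')
im=t['image'].astype(int)
m=np.zeros(im.shape[:2],np.uint8); m[196:226,341:392]=((im[196:226,341:392].min(2)>62)*255)
m=cv2.morphologyEx(m,cv2.MORPH_CLOSE,np.ones((3,3)))
c=max(cv2.findContours(m,cv2.RETR_EXTERNAL,cv2.CHAIN_APPROX_NONE)[0],key=cv2.contourArea)
P=np.array([onz(t,p,50)[:2] for p in c[:,0].astype(float)],np.float32)
R=cv2.minAreaRect(P); print('stand',R); B=cv2.boxPoints(R); print(B)
mid=onz(t,(365,210.3),50)[:2]; print('middle hole',mid)
e=[B[i]-B[(i+1)%4] for i in range(4)]; L=max(e,key=np.linalg.norm); L/=np.linalg.norm(L)
if L[1]<0:L=-L
for o in (mid,np.array(R[0])): print('pin est',o+47*L, 'screw',o-47*L, L)
# pin handle by masks
for (S,n,box) in ((t,'top',(345,200,362,212)),(s,'scene',(360,217,376,250))):
    x0,y0,x1,y1=box; q=S['image'][y0:y1,x0:x1].astype(int).max(2); 
    for y in range(y0,y1):
        xs=np.where(q[y-y0]<50)[0]
        if len(xs): print(n,y,xs.min()+x0,xs.max()+x0,end='; ')
    print()
pe=mid+47*L
print('proj top pts z49,113',proj(t,[[*pe,49],[*pe,113]]),'scene',proj(s,[[*pe,49],[*pe,113]]))
# door top
m=np.zeros(im.shape[:2],np.uint8); m[204:262,160:206]=((im[204:262,160:206].min(2)>125)*255)
n,l,st,ce=cv2.connectedComponentsWithStats(m)
for i in range(1,n):
    if st[i][4]>20:
        c=cv2.findContours((l==i).astype(np.uint8),cv2.RETR_EXTERNAL,cv2.CHAIN_APPROX_NONE)[0][0]
        P=np.array([onz(t,p,126)[:2] for p in c[:,0].astype(float)],np.float32); print(st[i],cv2.minAreaRect(P),cv2.boxPoints(cv2.minAreaRect(P)))
E
```

```text
stand ((519.433837890625, -396.7333679199219), (136.90879821777344, 56.910343170166016), 76.4510269165039)
[[ 475.7 -456.6]
 [ 531.1 -469.9]
 [ 563.1 -336.9]
 [ 507.8 -323.5]]
middle hole [ 518.8 -396.8]
pin est [ 529.8 -351.1] screw [ 507.8 -442.5] [0.2 1. ]
pin est [ 530.4 -351. ] screw [ 508.4 -442.4] [0.2 1. ]
top 200 345 346; top 201 345 346; top 202 345 346; top 203 345 345; top 204 345 357; top 205 345 357; top 206 345 357; top 207 350 356; top 208 350 354; top 209 351 353; 
scene 220 371 371; scene 221 369 375; scene 222 368 375; scene 223 368 375; scene 224 367 375; scene 225 367 375; scene 226 367 375; scene 227 367 375; scene 228 366 375; scene 229 367 375; scene 230 366 375; scene 231 366 375; scene 232 366 375; scene 233 366 375; scene 234 366 371; scene 235 365 371; scene 236 365 370; scene 237 365 370; scene 238 365 370; scene 239 365 370; scene 240 365 369; scene 241 365 369; scene 242 364 369; scene 243 363 369; scene 244 363 370; scene 245 364 369; scene 246 365 369; 
proj top pts z49,113 [[351.6 206.8]
 [356.2 204.8]] scene [[366.2 244. ]
 [369.8 220.8]]
[160 204  44  55 417] ((432.26580810546875, 213.91818237304688), (171.40220642089844, 137.30990600585938), 1.3124128580093384) [[345.  280.6]
 [348.2 143.3]
 [519.5 147.2]
 [516.4 284.5]]
```

```bash
python3 - <<'E'
from h import *
np.set_printoptions(precision=2,suppress=True)
t=load('top0'); s=load('scene0')
im=t['image'].astype(int)
C=np.array([596.3,268.5]);th=np.deg2rad(7.96);c,sn=np.cos(th),np.sin(th);R=np.array([[c,-sn],[sn,c]])
H=C+R@[-95,-99]; print('hinge',H,'port',C+R@[-62,-45])
for px in [(163.7,256.3),(166.7,258.3)]: 
    p=onz(t,px,126)[:2]; d=R.T@(p-H); print(p,np.linalg.norm(d),d,np.arctan2(-d[0],d[1]))
p=onz(s,(110+62/6,125+345/6),126)[:2]; d=R.T@(p-H); print('scene free top corner',p,np.linalg.norm(d),np.arctan2(-d[0],d[1]))
# verify: project door box at angle estimates
for a in (0.75,0.8,0.85,0.9,.95,1.0):
    u=R@[-np.sin(a),np.cos(a)]; n=R@[-np.cos(a),-np.sin(a)]
    print(a,[tuple(proj(S,[[*(H+198*u+15*n),126]])[0].round(1)) for S in (t,s)],[tuple(proj(S,[[*(H+198*u),126]])[0].round(1)) for S in (t,s)], H+181*u+15*n)
for z in(126,): print(proj(t,[[488.5,353.8,130],[704,183,130],[516.1,156.9,130]]),proj(s,[[488.5,353.8,130],[704.1,183.2,130],[516.1,156.9,130]]))
E
```

```text
hinge [515.93 157.3 ] port [541.13 215.35]
[350.71 264.73] 197.06947207597256 [-148.74  129.28] 0.8552918234908782
[344.66 255.01] 197.18343126696269 [-156.09  120.49] 0.9133930819649734
scene free top corner [344.18 257.66] 198.91788465047483 0.903043403563245
0.75 [(np.float64(161.9), np.float64(255.6)), (np.float64(119.7), np.float64(180.1))] [(np.float64(158.4), np.float64(252.5)), (np.float64(119.6), np.float64(177.7))] [365.94 259.73]
0.8 [(np.float64(164.5), np.float64(257.4)), (np.float64(120.1), np.float64(181.6))] [(np.float64(160.8), np.float64(254.5)), (np.float64(119.8), np.float64(179.3))] [361.01 252.1 ]
0.85 [(np.float64(167.1), np.float64(259.1)), (np.float64(120.8), np.float64(183.2))] [(np.float64(163.3), np.float64(256.4)), (np.float64(120.1), np.float64(180.8))] [356.47 244.24]
0.9 [(np.float64(169.9), np.float64(260.6)), (np.float64(121.6), np.float64(184.7))] [(np.float64(165.9), np.float64(258.1)), (np.float64(120.7), np.float64(182.3))] [352.32 236.16]
0.95 [(np.float64(172.7), np.float64(262.0)), (np.float64(122.7), np.float64(186.2))] [(np.float64(168.5), np.float64(259.7)), (np.float64(121.4), np.float64(183.8))] [348.58 227.89]
1.0 [(np.float64(175.5), np.float64(263.2)), (np.float64(124.0), np.float64(187.6))] [(np.float64(171.3), np.float64(261.1)), (np.float64(122.3), np.float64(185.3))] [345.26 219.44]
[[137.49 212.07]
 [194.03 147.36]
 [199.83 204.85]] [[137.03 155.04]
 [224.92 143.37]
 [192.53 166.1 ]]
```

The port measures (541,215.4) three ways, with a yaw of 8°. The incubator outline comes out at 190x199, so the size agrees. The door is at about 0.85 rad. Next I'll shut the door with closed fingers along the arc.

```bash
cat >> h.py <<'E'
C=np.array([596.3,268.5]);th=np.deg2rad(7.96);_c,_s=np.cos(th),np.sin(th);RI=np.array([[_c,-_s],[_s,_c]])
H=C+RI@[-95,-99]; PORT=C+RI@[-62,-45]; PIN=np.array([530.,-351.])
def down(ydir,):
    y=np.array([*ydir,0.])/np.linalg.norm(ydir); z=np.array([0,0,-1.]); return np.stack([np.cross(y,z),y,z],1)
def doorpose(a,gap=0.,rho=175,z=97):
    u=RI@[-np.sin(a),np.cos(a)]; n=RI@[-np.cos(a),-np.sin(a)]
    return np.array([*(H+rho*u+(15+11+gap)*n),z]),u
E
python3 - <<'E'
from h import *
from plant import r,sensors
np.set_printoptions(precision=2,suppress=True)
for sg in (1,-1):
    for a,g,z in [(.85,25,200),(.85,25,97),(.85,8,97),(.6,0,97),(.4,0,97),(.2,0,97),(0,0,97)]:
        p,u=doorpose(a,g,z=z); print(sg,a,p,np.hypot(*p[:2]),r.inverse_kinematics(p,down(sg*u)))
E
```

```text
1 0.85 [341.69 210.87 200.  ] 401.5228892686352 [ 0.49 -0.25  2.18 -0.    1.21 -2.07]
1 0.85 [341.69 210.87  97.  ] 401.5228892686352 [ 0.49 -0.14  2.29 -0.    0.98 -2.07]
1 0.85 [351.04 225.07  97.  ] 416.99423445724324 [ 0.51 -0.1   2.27 -0.    0.98 -2.05]
1 0.6 [378.84 269.15  97.  ] 464.71746129717184 [ 0.56 -0.01  2.17 -0.    0.97 -1.75]
1 0.4 [403.8  294.15  97.  ] 499.57629401938897 [ 0.58  0.06  2.11 -0.    0.98 -1.53]
1 0.2 [433.22 313.7   97.  ] 534.8708150219775 [ 0.58  0.13  2.03 -0.    0.98 -1.33]
1 0 [465.94 327.01  97.  ] 569.2431057379318 [ 0.57  0.19  1.96 -0.    0.99 -1.14]
-1 0.85 [341.69 210.87 200.  ] 401.5228892686352 [ 0.49 -0.25  2.18 -0.    1.21  1.07]
-1 0.85 [341.69 210.87  97.  ] 401.5228892686352 [ 0.49 -0.14  2.29 -0.    0.98  1.07]
-1 0.85 [351.04 225.07  97.  ] 416.99423445724324 [ 0.51 -0.1   2.27 -0.    0.98  1.09]
-1 0.6 [378.84 269.15  97.  ] 464.71746129717184 [ 0.56 -0.01  2.17 -0.    0.97  1.4 ]
-1 0.4 [403.8  294.15  97.  ] 499.57629401938897 [ 0.58  0.06  2.11 -0.    0.98  1.61]
-1 0.2 [433.22 313.7   97.  ] 534.8708150219775 [ 0.58  0.13  2.03 -0.    0.98  1.81]
-1 0 [465.94 327.01  97.  ] 569.2431057379318 [ 0.57  0.19  1.96 -0.    0.99  2.  ]
```

```bash
python3 - <<'E'
from h import *
from plant import r,sensors
np.set_printoptions(precision=2,suppress=True)
r.gripper_close(40)
p,u=doorpose(.85,25,z=220); r.goto(p,down(-u))
p,u=doorpose(.85,25); print(r.movel(p,max_speed=150,force_limit=15))
print(sensors.get_time(),sensors.get_tcp_pos(),sensors.get_wrist_force(),sensors.get_gripper_width())
snap('top','top1');snap('scene','scene1')
crop('top1',110,135,230,265,5,'d1'); crop('scene1',90,90,240,225,5,'d2')
E
```

```text
False
3.2917 [342.39 211.36  97.69] [0.22 0.52 0.01] -0.0027224745498430044
```

View pics/scene1.png

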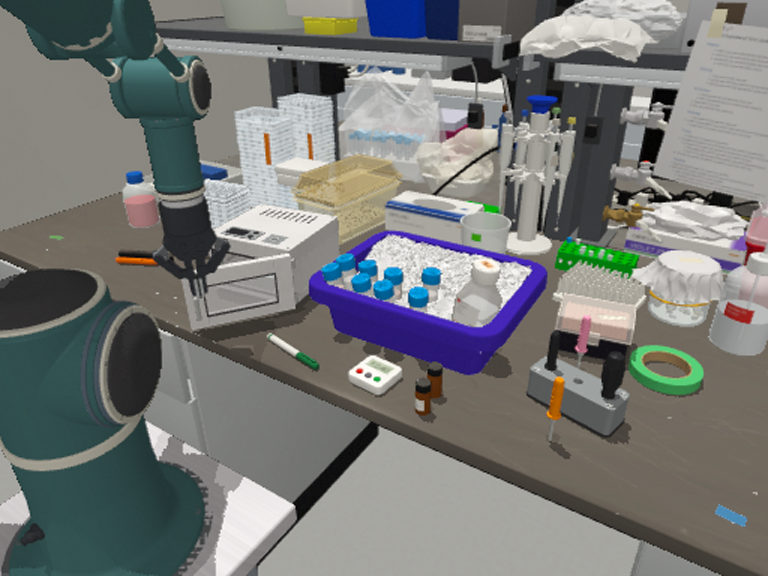

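View pics/d1.png

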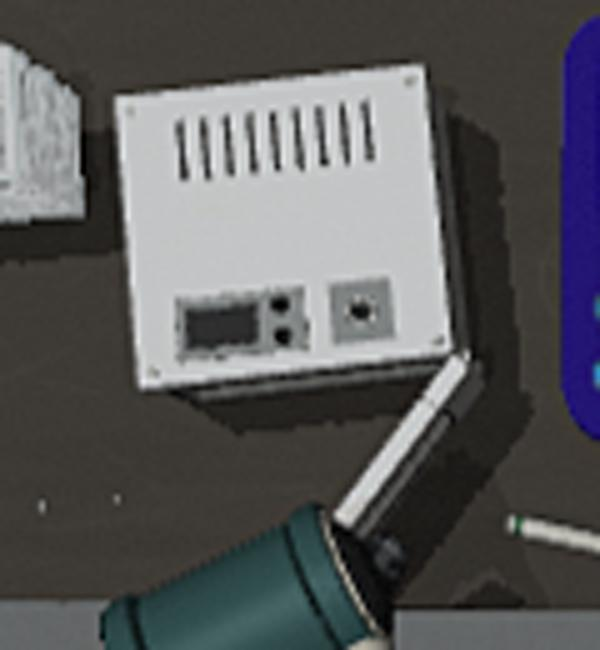

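The scene view shows the closed fingers at (197,300), in front of the door's outer face near the free edge, and the door hasn't moved. Now I'll push along the arc.

```bash
python3 - <<'E'
from h import *
from plant import r,sensors
np.set_printoptions(precision=2,suppress=True)
for a,v in [(.85,60),(.7,60),(.55,60),(.4,60),(.25,60),(.12,50),(.05,25),(-.01,20),(-.06,15)]:
    p,u=doorpose(a); h=r.movel(p,down(-u),max_speed=v,force_limit=20)
    q=sensors.get_tcp_pos(); 
    print(a,h,sensors.get_time(),q,sensors.get_wrist_force())
    if h: break
snap('top','top2');snap('scene','scene2')
crop('top2',110,135,230,265,5,'d1'); crop('scene2',90,90,240,225,5,'d2')
E
```

```text
0.85 False 3.9583 [355.38 231.93  96.85] [ 0.36  0.69 -0.89]
0.7 False 4.55 [368.   254.59  96.82] [ 0.03 -0.2   0.84]
0.55 False 5.1417 [384.32 275.54  96.89] [-0.16 -0.95 -0.54]
0.4 False 5.7333 [403.47 293.85  96.89] [-0.48 -0.33  0.25]
0.25 False 6.325 [425.14 309.13  96.86] [ 0.54 -0.96 -0.13]
0.12 False 6.9333 [445.68 319.61  96.89] [-0.81 -0.29  0.82]
0.05 False 7.575 [456.8  324.03  96.92] [-4.59 -1.33  3.94]
-0.01 False 8.2583 [465.41 327.03  96.8 ] [-10.91  -2.6    6.11]
-0.06 True 8.6583 [464.73 327.08  96.14] [-0.4  -0.81  0.73]
```

View pics/d1.png

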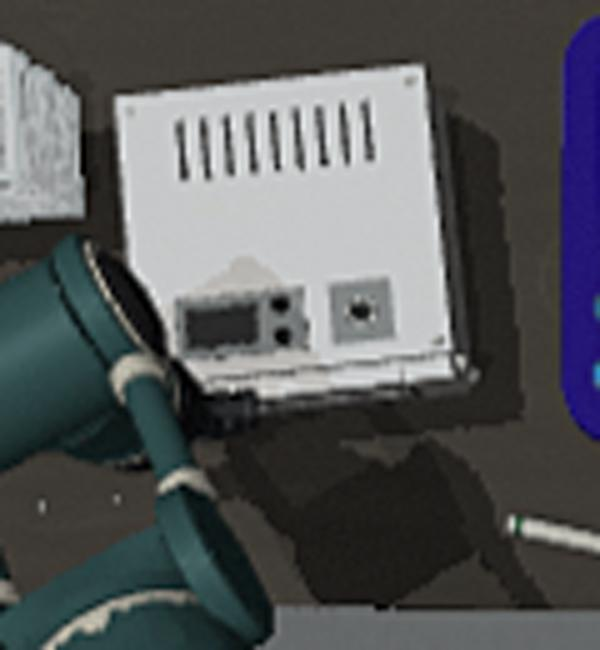

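View pics/d2.png

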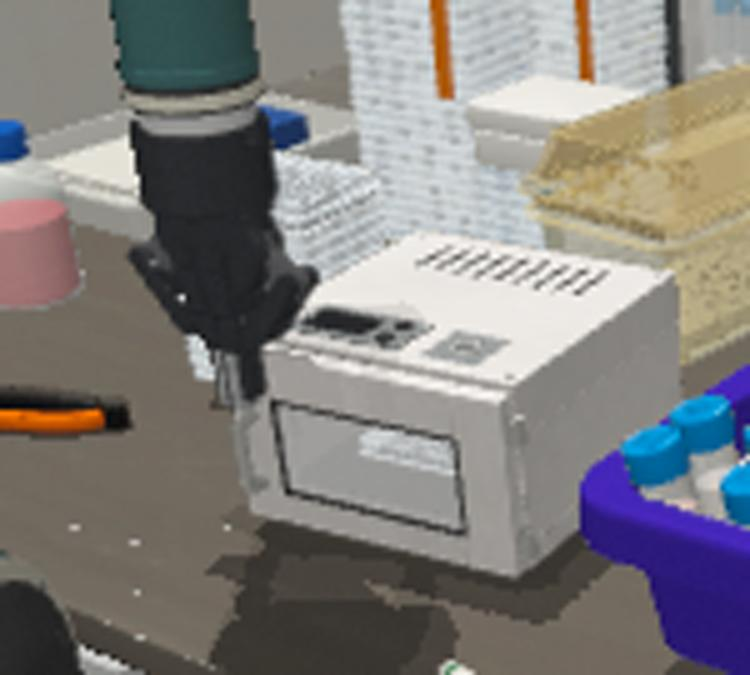

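The door looks flush in both views: its top edge runs along the front at (195,385)–(465,365) in the crop. I'll press once more against the stop, back off and look.

```bash
python3 - <<'E'
from h import *
from plant import r,sensors
np.set_printoptions(precision=2,suppress=True)
p,u=doorpose(-.06); print(r.movel(p,down(-u),max_speed=15,force_limit=25),sensors.get_tcp_pos(),sensors.get_wrist_force())
r.hold(.3); print(sensors.get_tcp_pos(),sensors.get_wrist_force())
p,u=doorpose(0,25); r.movel(p,down(-u),max_speed=100)
p[2]=260; r.movel(p,max_speed=250)
r.ungrasp()
print(sensors.get_time())
q=np.array([*PIN,260]);L=np.array([.235,.972])
for yd in (L,-L,[L[1],-L[0]],[-L[1],L[0]]):
    print(yd,r.inverse_kinematics(np.array([*PORT,230]),down(yd)),r.inverse_kinematics(np.array([*PIN,80]),down(yd)))
snap('top','top3');snap('scene','scene3')
crop('top3',110,135,230,265,5,'d1'); crop('scene3',90,90,240,225,5,'d2')
E
```

```text
True [464.46 326.67  94.72] [ 0.11 -1.29  0.29]
[464.15 326.39  94.12] [ 0.46 -0.38 -0.65]
11.6417
[0.23 0.97] [ 0.34  0.09  1.81 -0.    1.24 -1.  ] [-0.62  0.32  1.83 -0.    0.99 -1.96]
[-0.23 -0.97] [ 0.34  0.09  1.81 -0.    1.24  2.14] [-0.62  0.32  1.83 -0.    0.99  1.18]
[np.float64(0.972), np.float64(-0.235)] [ 0.34  0.09  1.81 -0.    1.24  0.57] [-0.62  0.32  1.83 -0.    0.99 -0.39]
[np.float64(-0.972), np.float64(0.235)] None None
```

View pics/d1.png

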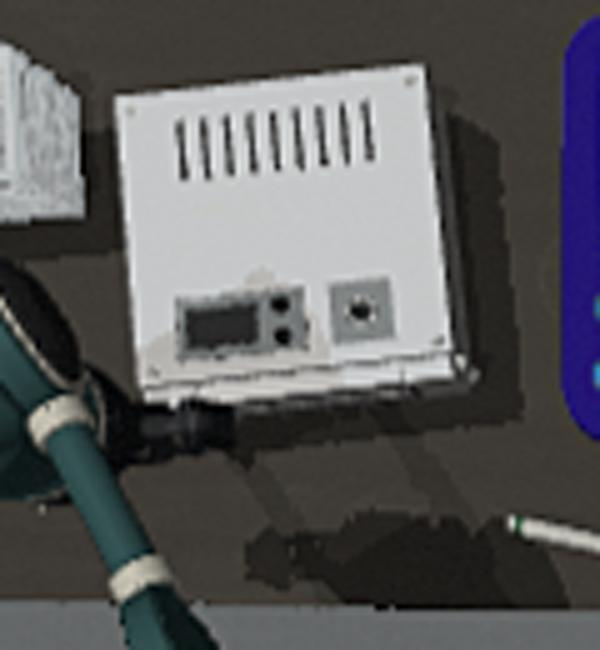

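View pics/d2.png

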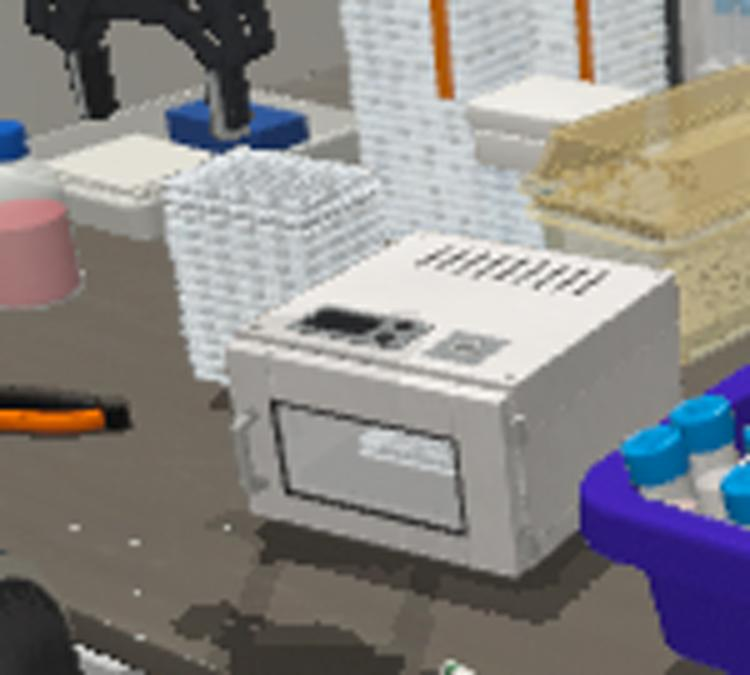

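```bash
python3 - <<'E'
from h import *
np.set_printoptions(precision=1,suppress=True)
t=load('top0'); s=load('scene0'); 
for a in (0,.02,.04):
    u=RI@[-np.sin(a),np.cos(a)]; n=RI@[-np.cos(a),-np.sin(a)]
    print(a,proj(load('scene3'),[[*(H+198*u+15*n),126]])*1.0, proj(load('top3'),[[*(H+198*u+15*n),126]]))
print('seen scene',90+228/5,90+346/5)
for n,pt,ps in (('pink top',(363.6,182),(391,211.5)),('pink flange',(359.4,184.8),(387.5,233)),('orange top',(368.2,236.5),(373.3,253.5)),('orange flange',(363.5,236.8),(369.3,277)),('pin top',(356.3,205.3),(370.7,221.5)),('pin flange',(352,207.2),(366.7,244.5)),('sdriver top',(384.5,212.5),(411.5,236.5))):
    print(n,*tri(t,pt,s,ps))
print('pan right edge',onz(t,(332,180),80),onz(t,(332,200),80))
E
```

```text
0 [[134.  158.1]] [[138.3 216.8]]
0.02 [[133.2 158.6]] [[138.5 218.1]]
0.04 [[132.4 159.1]] [[138.8 219.3]]
seen scene 135.6 159.2
pink top [ 607.  -378.   105.8] 0.7946820202878383
pink flange [ 607.1 -379.2   44.7] 1.144888338725678
orange top [ 427.6 -392.   105.7] 0.9900139859153815
orange flange [ 428.7 -392.2   44.2] 0.009615890134982076
pin top [ 528.6 -352.6  112.3] 1.8025488049385923
pin flange [ 528.6 -352.5   49. ] 0.2011093439287695
sdriver top [ 506.4 -443.8  119. ] 3.0462146598514908
pan right edge [ 615.8 -278.    80. ] [ 547.9 -277.9   80. ]
```

Triangulating the pin gives an axis at (528.6,-352.5), top at z=112 and flange at z=49. That fits a pin standing in the stand (113 and 49), and it agrees with the hole-based estimate within 2 mm. I'll grip it with the jaws along the stand's row, which clears the screwdriver by about 23 mm and the pan by about 20 mm.

```bash
python3 - <<'E'
from h import *
from plant import r,sensors
np.set_printoptions(precision=2,suppress=True)
P=np.array([529.3,-351.8]);L=np.array([.235,.972]);O=down(-L)
r.goto(np.array([*P,260.]),O)
print(sensors.get_time(),sensors.get_tcp_pos(),sensors.get_joint_positions())
print(r.movel(np.array([*P,150.]),O,max_speed=200,force_limit=10))
print(sensors.get_tcp_pos())
snap('top','top4');snap('scene','scene4'); crop('scene4',320,130,460,290,4,'d1'); crop('top4',320,160,420,260,5,'d2')
E
```

```text
14.1583 [ 529.8  -350.89  260.08] [-0.62  0.17  1.66  0.    1.31  1.18]
False
[ 530.07 -351.93  150.93]
```

View pics/d1.png

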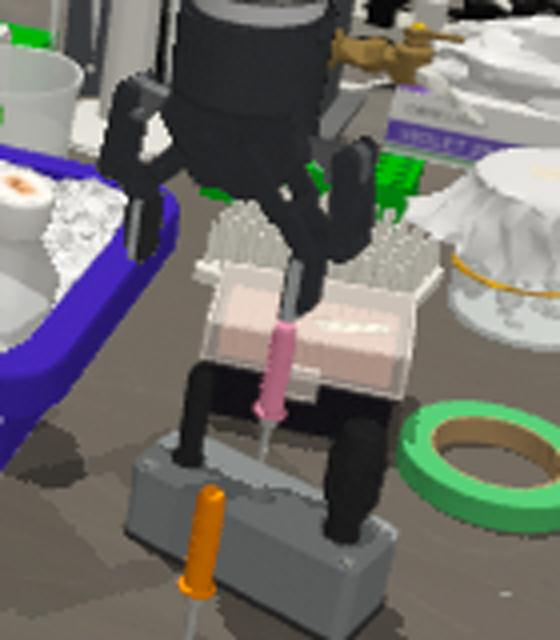

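View pics/top4.png

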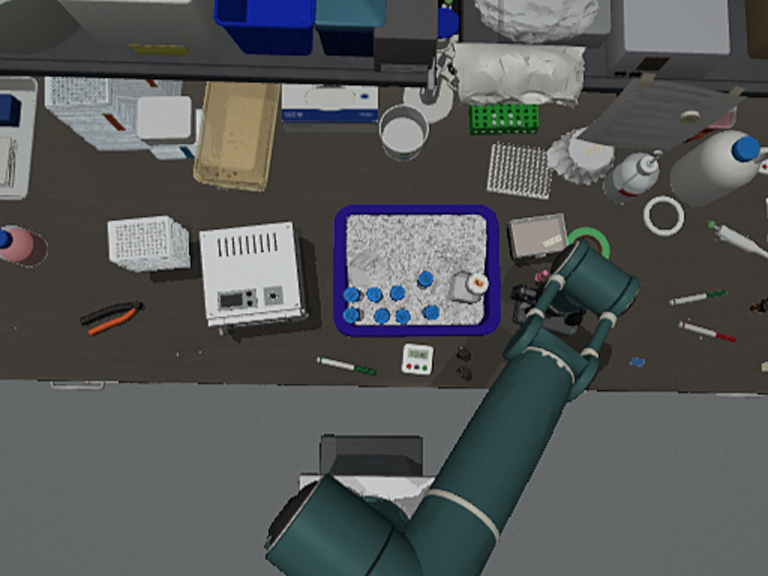

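The fingers straddle the black slim pin (crop (200,410)). The tips are at (143,250) and (310,305), with the pin's axis between and below them, and the door stays shut. Now I'll lower and grip.

```bash
python3 - <<'E'
from h import *
from plant import r,sensors
np.set_printoptions(precision=2,suppress=True)
P=np.array([529.3,-351.8]);L=np.array([.235,.972]);O=down(-L)
print(r.movel(np.array([*P,65.]),O,max_speed=120,force_limit=8),sensors.get_tcp_pos(),sensors.get_wrist_force())
r.gripper_close(60); print('w',sensors.get_gripper_width()*85,sensors.get_wrist_force(),sensors.get_tcp_pos())
print(r.movel(np.array([*P,125.]),O,max_speed=80,force_limit=15),sensors.get_wrist_force(),sensors.get_tcp_pos())
print(r.movel(np.array([*P,270.]),O,max_speed=200),sensors.get_wrist_force(),sensors.get_gripper_width()*85,sensors.get_time())
snap('top','top5');snap('scene','scene5'); crop('scene5',310,80,450,240,4,'d1')
E
```

```text
False [ 529.91 -352.27   65.81] [ 0.14 -0.65  0.19]
w 12.730314996511504 [-0.72  0.04  1.38] [ 529.38 -351.97   65.27]
False [-0.13 -0.01 -0.83] [ 528.93 -351.51  124.56]
False [ 0.34  1.47 -1.63] 12.368484272610313 18.25
```

View pics/d1.png

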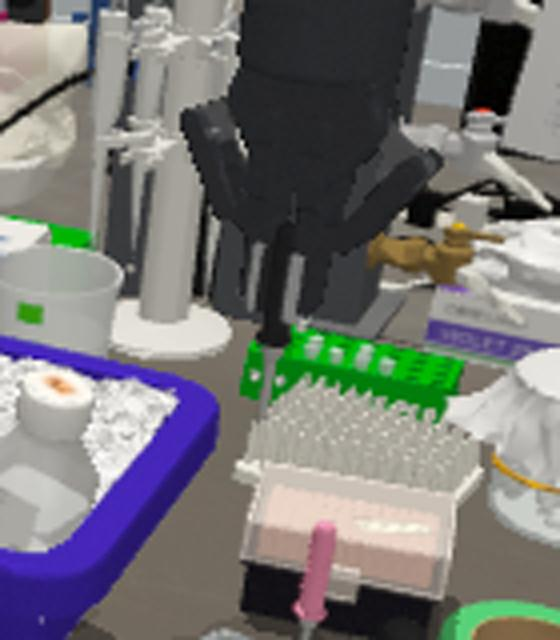

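```bash
python3 - <<'E'
from h import *
from plant import r,sensors
np.set_printoptions(precision=2,suppress=True)
P=np.array([529.3,-351.8]);L=np.array([.235,.972]);O=down(-L)
q=sensors.get_tcp_pos(); s=load('scene5'); print('tcp',q,'expected tip/flange/top px',proj(s,[q+[0,0,-61.3],q+[0,0,-13.8],q+[0,0,47.7]]),(proj(s,[q+[0,0,-61.3],q+[0,0,-13.8]])-[310,80])*4)
r.movel(np.array([*P,300.]),O,max_speed=200)
O2=down(-L)
r.goto(np.array([*PORT,300.]),O2)
print(sensors.get_time(),sensors.get_tcp_pos())
r.movel(np.array([*PORT,212.]),O2,max_speed=120,force_limit=10)
r.hold(.3)
print(sensors.get_time(),sensors.get_tcp_pos(),sensors.get_ee_rot(),sensors.get_wrist_force(),sensors.get_joint_positions())
snap('top','top6');snap('scene','scene6'); crop('scene6',130,80,250,190,6,'d1'); crop('top6',110,135,230,235,6,'d2')
E
```

```text
tcp [ 528.23 -351.05  267.3 ] expected tip/flange/top px [[375.33 184.3 ]
 [378.51 163.9 ]
 [382.9  135.7 ]] [[261.33 417.22]
 [274.03 335.61]]
20.6917 [541.54 214.48 299.93]
21.875 [541.57 215.51 212.87] [[ 0.97 -0.23  0.  ]
 [-0.23 -0.97  0.  ]
 [ 0.   -0.   -1.  ]] [-0.17  0.15 -1.34] [0.34 0.1  1.83 0.   1.21 2.14]
```

View pics/d1.png

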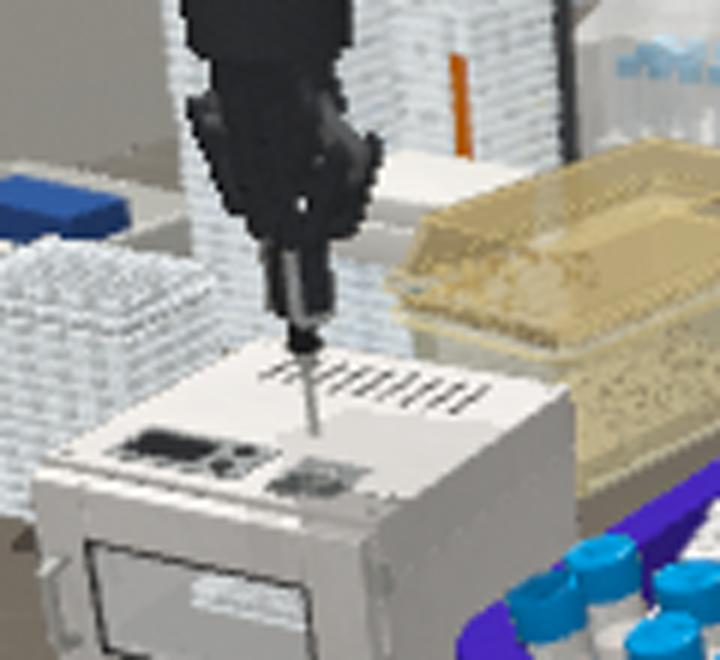

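View pics/d2.png

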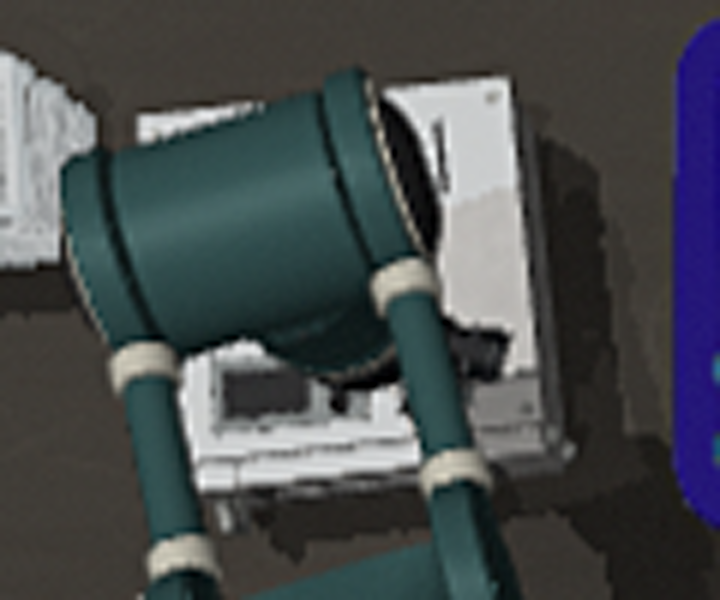

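```bash
python3 - <<'E'
from h import *
np.set_printoptions(precision=2,suppress=True)
s=load('scene6'); q=np.array([541.57,215.51,212.87])
pr=(proj(s,[q+[0,0,-61.3],q+[0,0,-13.8],q+[0,0,5]]) -[130,80])*6; print('exp tip, flange',pr)
print('port px',(proj(s,[[*PORT,130]])-[130,80])*6)
E=np.array([[1,0,0],[0,1,0]])
b=q+[0,0,-61.3]
for d in np.eye(3): print(d, (proj(s,[b+10*d])-proj(s,[b]))*6)
im=cv2.imread('pics/scene6_raw.png'); c=im[130:170,168:200]; cv2.imwrite('pics/d3.png',cv2.resize(c,None,fx=18,fy=15,interpolation=cv2.INTER_NEAREST))
E
```

```text
exp tip, flange [[314.52 431.24]
 [304.54 339.32]
 [300.48 301.9 ]]
port px [[318.55 472.16]]
[1. 0. 0.] [[13.88 -6.76]]
[0. 1. 0.] [[-15.25  -4.13]]
[0. 0. 1.] [[ -2.07 -19.04]]
```

View pics/d3.png

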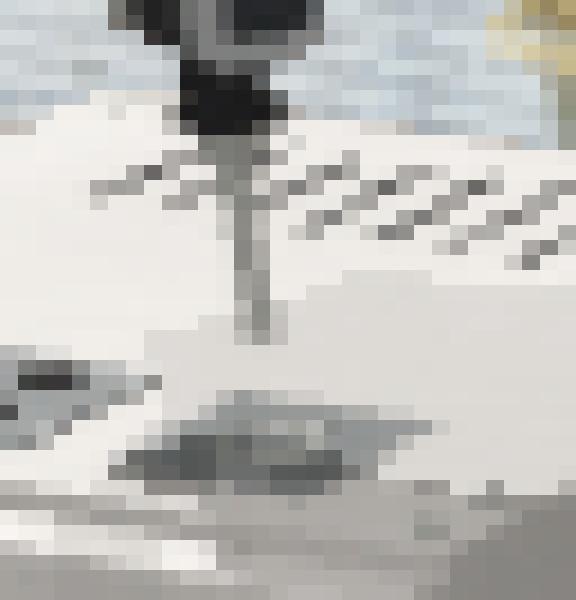

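The held pin sits where a vertical pin should: the tip is seen at crop (315,435) against (314.5,431) predicted. Before lowering, I'll cross-check the port using the plate's outline in the unobstructed scene view.

```bash
python3 - <<'E'
from h import *
np.set_printoptions(precision=1,suppress=True)
for fn,(x0,y0,x1,y1) in (('scene0',(174,152,193,166)),('scene3',(174,152,193,166)),('top0',(172,187,192,207)),('top3',(172,187,192,207))):
    s=load(fn); roi=s['image'][y0:y1,x0:x1].astype(int).max(2)
    for T in (165,185,200):
        m=(roi<T).astype(np.uint8); n,l,st,ce=cv2.connectedComponentsWithStats(m); i=1+np.argmax(st[1:,4]); 
        c=cv2.findContours((l==i).astype(np.uint8),cv2.RETR_EXTERNAL,cv2.CHAIN_APPROX_NONE)[0][0][:,0]+[x0,y0]
        P=np.array([onz(s,p.astype(float),130)[:2] for p in c],np.float32); h=cv2.convexHull(P); M=cv2.moments(h)
        print(fn,T,st[i][4],'centroid',ce[i]+[x0,y0],'hull c',M['m10']/M['m00'],M['m01']/M['m00'],'rect',cv2.minAreaRect(P))
s=load('scene3'); print('port pred px',proj(s,[[*PORT,130]]))
im=cv2.imread('pics/scene3_raw.png'); c=im[148:170,170:200]; cv2.imwrite('pics/d3.png',cv2.resize(c,None,fx=20,fy=20,interpolation=cv2.INTER_NEAREST))
E
```

```text
scene0 165 48 centroid [182.8 159.4] hull c 537.1961466322716 213.19099966798927 rect ((537.7252807617188, 213.67030334472656), (32.735355377197266, 35.177494049072266), 7.658426284790039)
scene0 185 66 centroid [182.7 159.2] hull c 538.1910335293011 214.18115261316788 rect ((537.8202514648438, 214.15606689453125), (37.8389892578125, 35.9777717590332), 7.935154914855957)
scene0 200 76 centroid [182.6 159.1] hull c 538.3583150271267 214.87932204973004 rect ((538.123779296875, 213.98007202148438), (38.76176452636719, 41.0538215637207), 9.49135684967041)
scene3 165 38 centroid [182.2 159.5] hull c 536.2880621195959 214.22702294172262 rect ((536.37255859375, 214.50836181640625), (30.455677032470703, 31.67388343811035), 8.045055389404297)
scene3 185 63 centroid [182.6 159.3] hull c 537.730319091817 214.04095660857007 rect ((537.22412109375, 214.07296752929688), (36.63521957397461, 35.9777717590332), 7.935155868530273)
scene3 200 68 centroid [182.8 159.2] hull c 538.5115069630019 214.17003637323197 rect ((538.26171875, 214.21759033203125), (38.73048400878906, 35.9777717590332), 7.935155868
[... 448 characters left out ...]
16802936 rect ((542.1986694335938, 216.62493896484375), (61.66620635986328, 60.836551666259766), 2.352454423904419)
top3 165 150 centroid [181.8 196.9] hull c 540.2964259014963 215.27022168594775 rect ((540.3277587890625, 214.86436462402344), (38.875892639160156, 38.317325592041016), 2.609499931335449)
top3 185 169 centroid [181.8 196.7] hull c 541.5467012224451 215.8714453725982 rect ((541.1380615234375, 215.30287170410156), (42.232479095458984, 41.25556945800781), 8.241713523864746)
top3 200 217 centroid [180.8 197.7] hull c 537.2122479017282 219.9721326464783 rect ((537.5255737304688, 221.29736328125), (49.24128723144531, 55.333778381347656), 8.02320671081543)
port pred px [[183.1 158.7]]
```

View pics/d3.png

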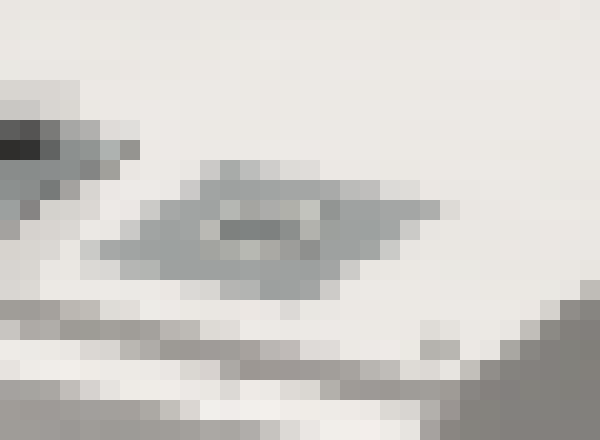

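The top view gives (541,215.4) and the scene view (538,214). The scene view also shows the pin tip about 0.5–1 px lower than predicted, so that bias is shared, and I'll use about (540.7,215.3). I'll descend slowly, guarded by force.

```bash
python3 - <<'E'
from h import *
from plant import r,sensors
np.set_printoptions(precision=2,suppress=True)
L=np.array([.235,.972]);O=down(-L); T=np.array([540.7,215.3])
h=r.movel(np.array([*T,198.]),O,max_speed=60,force_limit=4)
print(h,sensors.get_tcp_pos(),sensors.get_wrist_force())
h=r.movel(np.array([*T,173.]),O,max_speed=20,force_limit=4)
print(h,sensors.get_time(),sensors.get_tcp_pos(),sensors.get_wrist_force(),sensors.get_wrist_torque())
E
```

```text
False [539.98 215.08 196.83] [ 0.52 -0.21 -0.82]
False 23.7583 [540.82 215.38 173.2 ] [ 0.44  0.17 -0.13] [-0.01 -0.06 -0.02]
```

There was no contact down to TCP z=173, so the tip is about 18 mm inside the port. Now I'll press in small steps while watching the force.

```bash
python3 - <<'E'
from h import *
from plant import r,sensors
np.set_printoptions(precision=2,suppress=True)
L=np.array([.235,.972]);O=down(-L); T=np.array([540.7,215.3])
snap('scene','scene7'); crop('scene7',130,80,250,190,6,'d1')
for z in np.arange(171,160,-1.):
    r.movel(np.array([*T,z]),O,max_speed=10)
    r.hold(.1)
    f=np.mean([sensors.get_wrist_force() for _ in range(5)],0)
    print(z,sensors.get_tcp_pos(),f,sensors.get_gripper_width()*85)
    if f[2]>10: break
print(sensors.get_time())
E
```

```text
171.0 [540.68 215.3  170.97] [ 0.47 -0.34 -0.32] 12.5243614032599
170.0 [540.68 215.3  169.98] [-0.19 -0.33 -1.  ] 12.31393233288019
169.0 [540.82 215.35 169.13] [ 0.75 -0.25 -0.45] 12.667921916856232
168.0 [540.84 215.37 168.23] [-0.05  0.46  0.92] 12.639575163613413
167.0 [540.87 215.36 167.18] [ 0.31 -0.32  2.49] 12.558649301624454
166.0 [540.83 215.35 166.13] [ 0.48 -0.65  2.86] 12.257960045600644
165.0 [540.82 215.35 165.14] [ 0.58 -0.02  3.24] 12.664023519708207
164.0 [540.84 215.33 164.15] [ 0.31 -1.08  3.8 ] 12.151171351663622
163.0 [540.94 215.36 163.52] [0.54 0.14 5.92] 12.559159335620707
162.0 [541.14 215.43 163.3 ] [-1.03 -0.78  8.97] 12.615862769932082
161.0 [541.31 215.46 163.04] [-1.77 -0.35 12.11] 12.781546382272031
27.7583
```

View pics/d1.png

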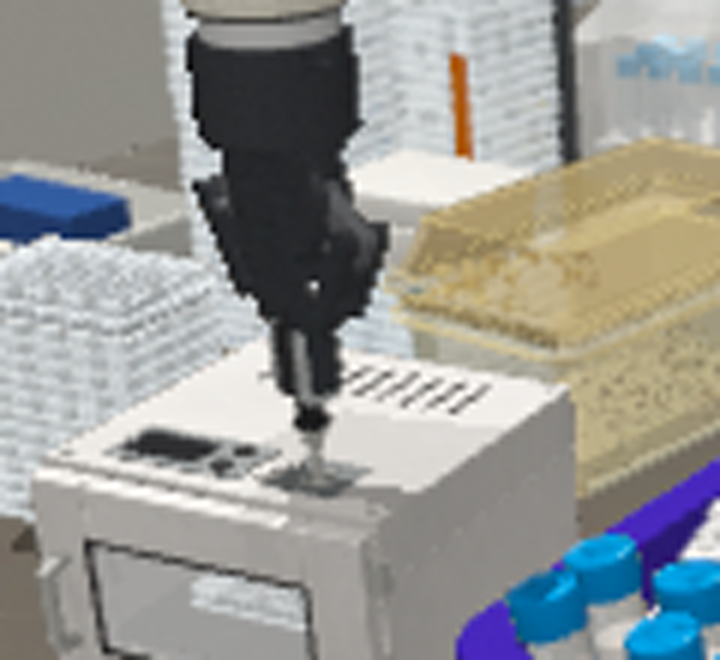

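The force follows the spec: the spring rises from about z=168 (1–4 N), then a firm stop at z≈163.5 with 12 N. The crop shows the pin in the port at (318,470). One final look before I hand in.

```bash
python3 - <<'E'
from h import *
from plant import r,sensors
np.set_printoptions(precision=2,suppress=True)
r.hold(.6)
print(np.mean([sensors.get_wrist_force() for _ in range(5)],0),sensors.get_tcp_pos(),sensors.get_gripper_width()*85,sensors.get_time())
snap('scene','scene8');snap('top','top8')
E
```

```text
[-2.23 -0.63 12.11] [541.31 215.46 163.07] 12.282150652928006 28.3583
```

View pics/scene8.png

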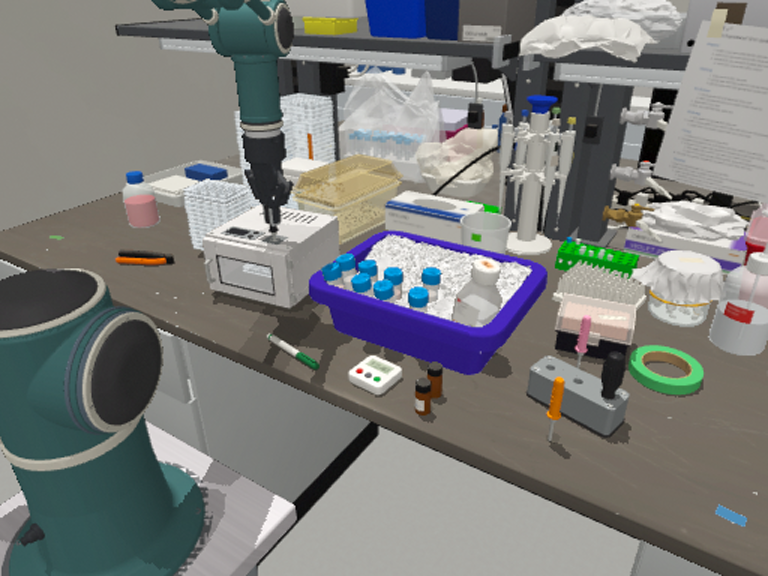

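View pics/top8.png

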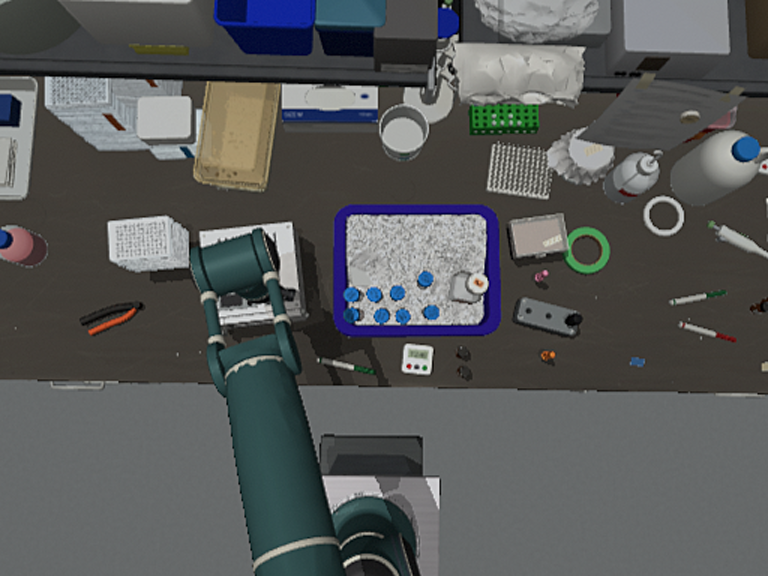

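The door is shut and the pin is in the port (scene (273,238)). The screwdriver stands upright in the stand (612,375), and the vials, timer, pen and tip box haven't moved. Handing in.

```bash
python3 -c "
from plant import r
r.close_job()"
```

```text
the job is handed in; nothing more can be done
```

I pushed the door shut, took the black slim pin from the stand and pressed the reset button to its stop. I handed in at about 28 s with the pin still gripped and holding the button down; no verdict was reported.

- **Door:** I pushed it along its arc at 60 mm/s or less, slowing at the end. It came up against a firm stop twice (20 and 25 N), and the views after that show it flush. I had no direct reading of the door angle, so "seated" is inferred from those two checks.
- **Button:** the force rose from about 1 to 4 N over roughly 5 mm of travel. It then hit a firm stop, and the last reading was a steady 12 N, so I take it as fully down.
- **Pin:** it is gripped at 60 N and looked upright when checked just above the port, where its tip matched a vertical pin.
- **Disagreement:** the scene camera put the port about 3 mm off the top camera's estimate. It showed the pin tip shifted too, so I used the top camera, and the pin went in without touching the rim.
- **Bench:** in the last pictures the screwdriver stands upright in its hole and nothing else appears to have moved.

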